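# Turn the stock tags of the printing-block store

### The job

The red-and-green stock tags on the printing-block store are out of date. With a fingertip under its free edge, gently push each wrong tag up and over its hinge, until the tag in front of every full bin (a block in both of its places) lies with its green face up and the tag of every other bin lies with its red face up. Do not pinch the tags, and leave the blocks, bottles, brush and hand block where they are.

Things in the scene. Friction and masses are not known exactly. Their poses are not given: they have to be found in the camera images.
- store: fixed plywood baseboard 310 x 376 x 12 mm on the table, carrying on the robot's side a row of four tag holders (the stock board) and behind them a row of four bins. Origin on the table under the middle of the tags' hinge line; x axis points from the tags to the bins, y along the row. It reaches from 60 mm before the hinge line to 250 mm behind it
- holder_a: fixed wooden V cradle, 70 mm along the row, with one hinged tag. Origin 12 mm above the table, right under the hinge pin, which runs along y 26 mm above the origin. x points to this tag's own bin, centred 180 mm from the hinge. Slats rise 35 degrees to front and back; their upper edges are 38 mm from the hinge line, 59 mm above the table. Holders stand 88 mm apart
- tag_a (a joint): tag in holder_a: plate 56 wide (along y) x 4 mm, 35 g, free edge 70 mm from the hinge. 0: lies to the robot's side, RED up; 1.92: to the bins' side, GREEN up. At both ends it slopes 35 degrees up from the hinge, edge 78 mm above the table, 19 mm out past the slat: a fingertip goes under it from outside. Push up and over: a level push jams it on the hinge. Past upright (0.96) it falls over in about 1 s
- holder_b: fixed wooden V cradle, 70 mm along the row, with one hinged tag. Origin 12 mm above the table, right under the hinge pin, which runs along y 26 mm above the origin. x points to this tag's own bin, centred 180 mm from the hinge. Slats rise 35 degrees to front and back; their upper edges are 38 mm from the hinge line, 59 mm above the table. Holders stand 88 mm apart
- tag_b (a joint): tag in holder_b: plate 56 wide (along y) x 4 mm, 35 g, free edge 70 mm from the hinge. 0: lies to the robot's side, RED up; 1.92: to the bins' side, GREEN up. At both ends it slopes 35 degrees up from the hinge, edge 78 mm above the table, 19 mm out past the slat: a fingertip goes under it from outside. Push up and over: a level push jams it on the hinge. Past upright (0.96) it falls over in about 1 s
- holder_c: fixed wooden V cradle, 70 mm along the row, with one hinged tag. Origin 12 mm above the table, right under the hinge pin, which runs along y 26 mm above the origin. x points to this tag's own bin, centred 180 mm from the hinge. Slats rise 35 degrees to front and back; their upper edges are 38 mm from the hinge line, 59 mm above the table. Holders stand 88 mm apart
- tag_c (a joint): tag in holder_c: plate 56 wide (along y) x 4 mm, 35 g, free edge 70 mm from the hinge. 0: lies to the robot's side, RED up; 1.92: to the bins' side, GREEN up. At both ends it slopes 35 degrees up from the hinge, edge 78 mm above the table, 19 mm out past the slat: a fingertip goes under it from outside. Push up and over: a level push jams it on the hinge. Past upright (0.96) it falls over in about 1 s
- holder_d: fixed wooden V cradle, 70 mm along the row, with one hinged tag. Origin 12 mm above the table, right under the hinge pin, which runs along y 26 mm above the origin. x points to this tag's own bin, centred 180 mm from the hinge. Slats rise 35 degrees to front and back; their upper edges are 38 mm from the hinge line, 59 mm above the table. Holders stand 88 mm apart
- tag_d (a joint): tag in holder_d: plate 56 wide (along y) x 4 mm, 35 g, free edge 70 mm from the hinge. 0: lies to the robot's side, RED up; 1.92: to the bins' side, GREEN up. At both ends it slopes 35 degrees up from the hinge, edge 78 mm above the table, 19 mm out past the slat: a fingertip goes under it from outside. Push up and over: a level push jams it on the hinge. Past upright (0.96) it falls over in about 1 s
- bin_a: fixed grey open bin 100 (x) x 80 (y) x 40 mm, walls 4 mm; a divider makes two places, one nearer the tags and one farther, each for one printing block. Full: a block in both places. Origin at the centre of its underside, 12 mm above the table. Its front wall stands 130 mm behind the hinge line, 73 mm beyond the edge of a tag that lies green
- bin_b: fixed grey open bin 100 (x) x 80 (y) x 40 mm, walls 4 mm; a divider makes two places, one nearer the tags and one farther, each for one printing block. Full: a block in both places. Origin at the centre of its underside, 12 mm above the table. Its front wall stands 130 mm behind the hinge line, 73 mm beyond the edge of a tag that lies green
- bin_c: fixed grey open bin 100 (x) x 80 (y) x 40 mm, walls 4 mm; a divider makes two places, one nearer the tags and one farther, each for one printing block. Full: a block in both places. Origin at the centre of its underside, 12 mm above the table. Its front wall stands 130 mm behind the hinge line, 73 mm beyond the edge of a tag that lies green
- bin_d: fixed grey open bin 100 (x) x 80 (y) x 40 mm, walls 4 mm; a divider makes two places, one nearer the tags and one farther, each for one printing block. Full: a block in both places. Origin at the centre of its underside, 12 mm above the table. Its front wall stands 130 mm behind the hinge line, 73 mm beyond the edge of a tag that lies green
- block_0: loose wooden printing block 36 x 64 x 46 mm with a dark carved pattern on top, standing in one of the bins' places, its top 62 mm above the table. Origin at the centre of its underside. Not to be moved
- block_1: loose wooden printing block 36 x 64 x 46 mm with a dark carved pattern on top, standing in one of the bins' places, its top 62 mm above the table. Origin at the centre of its underside. Not to be moved
- block_2: loose wooden printing block 36 x 64 x 46 mm with a dark carved pattern on top, standing in one of the bins' places, its top 62 mm above the table. Origin at the centre of its underside. Not to be moved
- block_3: loose wooden printing block 36 x 64 x 46 mm with a dark carved pattern on top, standing in one of the bins' places, its top 62 mm above the table. Origin at the centre of its underside. Not to be moved
- block_4: loose wooden printing block 36 x 64 x 46 mm with a dark carved pattern on top, standing in one of the bins' places, its top 62 mm above the table. Origin at the centre of its underside. Not to be moved
- pink_bottle: bystander: square pink dye bottle 66 x 66 x 153 mm, loose; origin at the centre of its underside
- dark_bottle: bystander: round dark dye bottle, diameter 68 mm, 165 mm tall, loose; origin at the centre of its underside
- brush: bystander: brush with red handle, 200 mm long, lying loose on the table; origin at its underside, x axis along it
- stray_block: bystander: loose light-wood hand block, 28 mm thick, about 103 x 75 mm with a pointed end; origin at its underside

How it is judged:
At the end, for the whole second after the job is handed in: Each tag in front of a full bin lies on its rear slat with the green face up (joint above 1.80), each tag in front of a half-full or empty bin lies on its front slat with the red face up (joint below 0.12), all tags at rest ((((horizontal distance between holder_a and bin_a below 0.19 m or horizontal distance between holder_a and bin_b below 0.19 m) and value of joint tag_a above 1.8 rad) or ((horizontal distance between holder_a and bin_c below 0.19 m or horizontal distance between holder_a and bin_d below 0.19 m) and value of joint tag_a below 0.12 rad)) and velocity of joint tag_a between -0.1 and 0.1 rad/s and (((horizontal distance between holder_b and bin_a below 0.19 m or horizontal distance between holder_b and bin_b below 0.19 m) and value of joint tag_b above 1.8 rad) or ((horizontal distance between holder_b and bin_c below 0.19 m or horizontal distance between holder_b and bin_d below 0.19 m) and value of joint tag_b below 0.12 rad)) and velocity of joint tag_b between -0.1 and 0.1 rad/s and (((horizontal distance between holder_c and bin_a below 0.19 m or horizontal distance between holder_c and bin_b below 0.19 m) and value of joint tag_c above 1.8 rad) or ((horizontal distance between holder_c and bin_c below 0.19 m or horizontal distance between holder_c and bin_d below 0.19 m) and value of joint tag_c below 0.12 rad)) and velocity of joint tag_c between -0.1 and 0.1 rad/s and (((horizontal distance between holder_d and bin_a below 0.19 m or horizontal distance between holder_d and bin_b below 0.19 m) and value of joint tag_d above 1.8 rad) or ((horizontal distance between holder_d and bin_c below 0.19 m or horizontal distance between holder_d and bin_d below 0.19 m) and value of joint tag_d below 0.12 rad)) and velocity of joint tag_d between -0.1 and 0.1 rad/s); the robot touches nothing.
It fails at once if a block in the bins was moved more than 15 mm or lifted (distance of any of block_0, block_1, block_2, block_3, block_4 from where it was at the start of the episode above 0.015 m).
It fails at once if a bottle, the brush or the hand block was moved more than 20 mm or lifted (distance of any of pink_bottle, dark_bottle, brush, stray_block from where it was at the start of the episode above 0.02 m).
It fails at once if a tag or its holder was pinched or pressed with more than 30 N (contact force between the fingers and holder_a above 30 N or contact force between the fingers and holder_b above 30 N or contact force between the fingers and holder_c above 30 N or contact force between the fingers and holder_d above 30 N).
It also fails if it takes over 67 s, if anything falls off the work surface, if the arm or the gripper's body presses on something with over 40 N, if the wrist force passes 120 N, or if a joint passes its speed limit or range.

### The arm

A 7-joint arm with a two-finger parallel gripper is mounted at the origin on the work surface. World frame = base frame: x ahead of the robot, y to its left, z up, the work surface at z = 0. Lengths are in m, angles in rad, forces in N, time in s.
With the tool pointing down it reaches from about 0.4 to 0.85 m from the base axis. Payload 10.4 kg.
Tool frame: the origin (TCP) lies at the very end of the fingers, on their centre line; the grasp point (between the pads) lies 19 mm behind it (manip.tcp_to_grasp is the z of the grasp point in the tool frame, in m); z points along the fingers, y is the direction in which the jaws open and shut (so a half turn about z gives the same grasp; the last joint's range is limited). The gripper opens to 85 mm and grips with 20 to 120 N. Pads are 22 mm wide; open, the fingers measure 114 mm over their backs; the gripper's body (76 mm by 85 mm) begins 54 mm behind the grasp point. The pads swing forward as they close: fully open they stand 13 mm farther back than shut.
Start: joints at [-1.3, 0.332, -0.065, 1.46, 0.022, 1.35, -0.088], TCP at [0.181, 0.598, 0.193] pointing down, gripper open.
Joint ranges: [-2.6, 2.6], [-0.5, 2.12], [-1.47, 1.34], [0.16, 2.42], [-1.27, 4.41], [0.06, 2.06], [-2.6, 2.6]. Speed limits (rad/s): [2.22, 2.22, 2.79, 2.79, 3.14, 3.14, 3.14].

### API

Orientations are given as a unit quaternion [x, y, z, w].
In Python, from workcell import manip, optics gives the robot as it stands. The module is installed in compiled form; this text tells all that it offers.
- The arm moves only by the tool arm_command, never from a script. Its argument "targets" is a list of rows, each a list of 7 numbers: the shift along the world's x, y, z scaled (see below), then the turn, a rotation vector about the world's x, y, z scaled (see below), then the opening, from 0 (shut) to 1 (fully open). A call has 1 to 8 rows; each row is the pose to reach, as a shift and turn from the pose measured when the call began; what a row does not reach only later rows make up. The controller multiplies each number of a shift by 0.5 m and each number of a turn by 120 degrees. A row lasts 1/12 s, in which the tool goes at most 41.7 mm and 7.16 degrees, less where a joint would pass 70% of its speed; a pose out of reach is approached as far as the arm can. A call with a number of a shift or a turn outside -1 to 1 is refused whole. A call with a gripper value outside its range is refused whole. The fingers move at their own pace and stop on an object; "grip_force" is the grip in N (left out, the last holds). Time passes only in rows, so rows that repeat a pose let the fingers close. It gives the time, the measured TCP pose, the force and the opening at its end, in the units of the state.
- manip.get_obs(): the state, without advancing time (a new reading comes with each control period).
- optics.camera(name): name is "scene" or "top"; returns a dict with "color" (384x512x3 uint8, red, green, blue), "vertical_fov" (degrees; the focal length in pixels is half the picture's height over the tangent of half this angle, whatever the lens; pixels are square), "cx", "cy" (the principal point, pixels), "k1" (the pictures are not rectified: a ray, as slopes to the right and down, at radius r is drawn at 1 + k1 r^2 times it, then the intrinsics apply), "world_from_camera" (4x4, takes a point from camera to world coordinates). Camera axes: x right, y up, looking along -z (the intrinsics and any distortion apply to the point x, -y, -z); pixel columns grow to the right and rows downward; lengths in m; the calibration is good to about 2 mm. A picture is of the moment at which its call begins. There is no depth.
- manip.hand_in(): hands the job in, once; it reports no verdict.
The state is a dict: "clock": time; "joint_pos": joint angles; "joint_velocities": joint speeds; "tau": joint torques, N m; "position": TCP position; "ee_rot": TCP orientation; "ft_force": force on the tool from outside, world axes, zero at the start; "torque": the same for the moment, N m; "grip_width": opening from 0.0 (shut) to 1.0 (fully open).
Only numpy, scipy, OpenCV 4.12 (cv2) and the standard library are available. Lean on these libraries where they do the work, as an engineer would, in place of code of your own. Each camera call takes 0.05 s, during which the arm holds its last target.

## Working session

There is one attempt and no reset: what is moved stays moved. The work goes in short steps, Python scripts to look and compute and a tool call to move; the robot and the scene stay as the last step left them, time stands still between calls to the robot, and variables do not carry over. Pictures are saved under pics/ and viewed, and the job is handed in when it is done.

Besides the shell and the picture viewer there is one more tool, called after "Call:" as name(argument=value, ...) on one line, values as JSON. arm_command: Moves the arm, as the interface text tells. Shifts and turns lie within -1 to 1; 1 stands for 0.5 m of shift or 120 degrees of turn. Its arguments: {"type":"object","properties":{"targets":{"type":"array","items":{"type":"array","items":{"type":"number"}}},"grip_force":{"type":"number"}},"required":["targets"]}

```bash
mkdir -p pics; python3 - <<'E'
from workcell import manip, optics
import cv2, numpy as np
print(manip.get_obs())
for n in ("scene","top"):
    c=optics.camera(n)
    print(n,{k:v for k,v in c.items() if k!="color"})
    cv2.imwrite(f"pics/{n}0.png",c["color"][:,:,::-1])
E
```

```text
{'clock': 0.0, 'joint_pos': array([-1.29963125,  0.33285234, -0.06470014,  1.46093418,  0.02165495,
        1.34990846, -0.08849455]), 'joint_velocities': array([-0.00074355,  0.00017476,  0.00082206, -0.00118153, -0.00112726,
       -0.0002269 ,  0.00338615]), 'tau': array([ 4.43241233e-04, -6.25419688e+01,  4.94058640e-02, -3.91623831e+01,
        1.61503296e-02,  9.33459814e-03,  1.11198986e-05]), 'position': array([0.18087712, 0.59780769, 0.1918316 ]), 'ee_rot': array([ 1.46335878e-01,  9.89234713e-01, -7.01458791e-04, -4.34526501e-05]), 'ft_force': array([-0.03571017,  0.3620662 , -0.68016743]), 'torque': array([-0.08698724,  0.01996732, -0.01303134]), 'grip_width': 1.0007232010169007}
scene {'vertical_fov': 45.66926745592309, 'cx': 253.0695092425833, 'cy': 186.9271106545501, 'k1': -0.12730078887434051, 'world_from_camera': array([[-0.66838536, -0.60489622,  0.43285283,  1.196115  ],
       [ 0.74361317, -0.55696782,  0.3699004 ,  0.49080798],
       [ 0.01733374,  0.56911107,  0.82207793,  1.15206517],
       [ 0.        ,  0.        ,  0.        ,  1.        ]])}
top {'vertical_fov': 50.264070351373604, 'cx': 257.2059168935204, 'cy': 198.71165657832924, 'k1': 0.028997258631035708, 'world_from_camera': array([[ 1.39115795e-03,  9.97831302e-01, -6.58084956e-02,
         5.17225023e-01],
       [-9.99990424e-01,  1.11507350e-03, -4.23181514e-03,
        -2.53373806e-02],
       [-4.14925630e-03,  6.58137525e-02,  9.97823298e-01,
         1.41703439e+00],
       [ 0.00000000e+00,  0.00000000e+00,  0.00000000e+00,
         1.00000000e+00]])}
```

View pics/scene0.png

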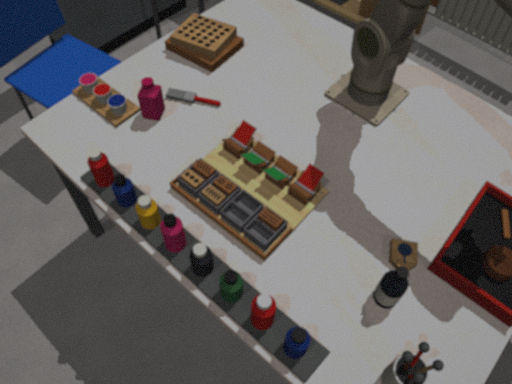

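View pics/top0.png

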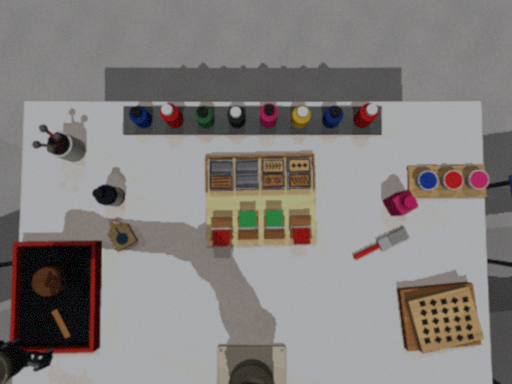

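```bash
cat > h.py <<'E'
import numpy as np, cv2
def K(c):
    h=c["color"].shape[0]; f=h/2/np.tan(np.radians(c["vertical_fov"]/2)); return f
def ray(c,u,v):
    f=K(c); x=(u-c["cx"])/f; y=(v-c["cy"])/f
    rd=np.hypot(x,y); r=rd
    for _ in range(30): r=rd/(1+c["k1"]*r*r)
    s=r/rd if rd>0 else 1
    d=np.array([x*s,-y*s,-1]); T=c["world_from_camera"]
    return T[:3,3],T[:3,:3]@d
def onplane(c,u,v,z):
    o,d=ray(c,u,v); return o+d*(z-o[2])/d[2]
def proj(c,p):
    T=c["world_from_camera"]; q=T[:3,:3].T@(np.asarray(p)-T[:3,3])
    x=q[0]/-q[2]; y=-q[1]/-q[2]; s=1+c["k1"]*(x*x+y*y); f=K(c)
    return c["cx"]+f*x*s, c["cy"]+f*y*s
def two(c1,p1,c2,p2):
    o1,d1=ray(c1,*p1); o2,d2=ray(c2,*p2)
    A=np.stack([d1,-d2],1); t=np.linalg.lstsq(A,o2-o1,rcond=None)[0]
    a=o1+d1*t[0]; b=o2+d2*t[1]; return (a+b)/2, np.linalg.norm(a-b)
E
python3 - <<'E'
import cv2
a=cv2.imread("pics/top0.png")[145:255,195:325]; cv2.imwrite("pics/topc.png",cv2.resize(a,None,fx=5,fy=5,interpolation=cv2.INTER_CUBIC))
a=cv2.imread("pics/scene0.png")[115:260,160:335]; cv2.imwrite("pics/scenec.png",cv2.resize(a,None,fx=4,fy=4,interpolation=cv2.INTER_CUBIC))
E
```

```text
(no output)
```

View pics/topc.png

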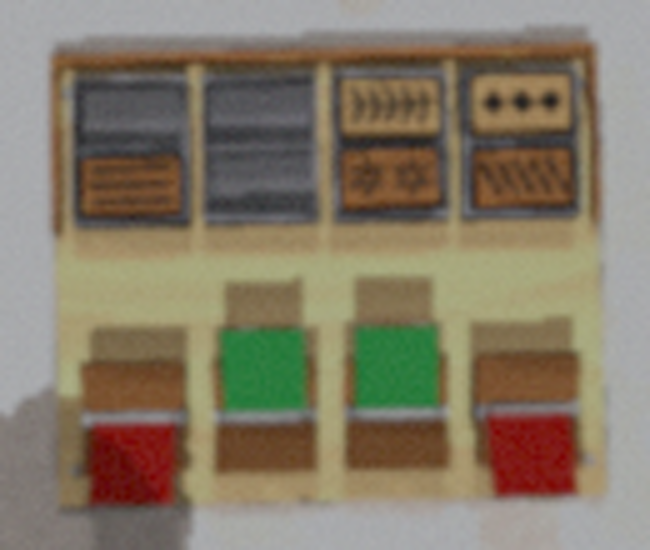

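View pics/scenec.png

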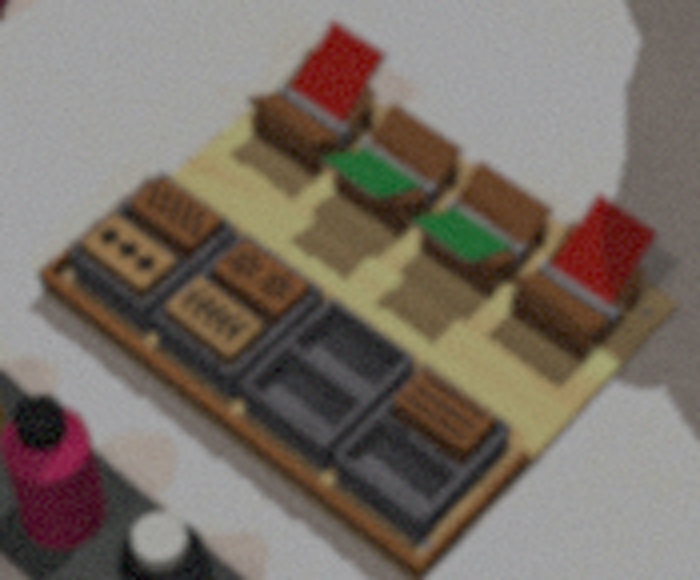

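```bash
python3 - <<'E'
from workcell import optics
from h import *
C={n:optics.camera(n) for n in("scene","top")}
R={}
for n,c in C.items():
    hsv=cv2.cvtColor(c["color"],cv2.COLOR_RGB2HSV)
    roi=np.zeros(hsv.shape[:2],np.uint8)
    if n=="top": roi[200:255,200:325]=1
    else: roi[115:225,215:335]=1
    for col,m in(("g",cv2.inRange(hsv,(45,90,40),(85,255,255))),("r",cv2.inRange(hsv,(0,150,60),(8,255,255))|cv2.inRange(hsv,(172,150,60),(180,255,255)))):
        m=m*roi
        k,l,s,ce=cv2.connectedComponentsWithStats(m)
        for i in range(1,k):
            if s[i,4]<60: continue
            cn=cv2.findContours((l==i).astype(np.uint8),0,2)[0][0]
            box=cv2.boxPoints(cv2.minAreaRect(cn)); q=cv2.approxPolyDP(cv2.convexHull(cn),3,True)[:,0]
            R.setdefault((n,col),[]).append((ce[i],q)); print(n,col,s[i,4],ce[i].round(1),q.tolist())
# centroids two views; order by y
for col in "gr":
    T=sorted(R["top",col],key=lambda t:t[0][0]); S=sorted(R["scene",col],key=lambda t:-t[0][0])
    for t,s in zip(T,S):
        p,e=two(C["top"],t[0],C["scene"],s[0]); print(col,p.round(4),"err",round(e,4))
        for q in t[1]: print("   top corner z.078/.038",onplane(C["top"],*q,.078)[:2].round(4),onplane(C["top"],*q,.038)[:2].round(4))
# board corners in top (crop px/5+offset) z=0.012
for n,uv in (("front right",(605,497)),("front left",(58,508)),("rear left",(53,62)),("rear right",(597,48))):
    print(n,onplane(C["top"],195+uv[0]/5-.4,145+uv[1]/5-.4,.012).round(4))
# pins ends z=.038
for a,b in (((82,418),(187,414)),((216,414),(314,414)),((347,416),(447,414)),((475,412),(577,410))):
    pa=onplane(C["top"],194.6+a[0]/5,144.6+a[1]/5,.038);pb=onplane(C["top"],194.6+b[0]/5,144.6+b[1]/5,.038);print("pin",pa.round(4),pb.round(4),(pa+pb)[:2]/2)
E
```

```text
scene g 150 [252.1 157.8] [[241, 154], [252, 153], [263, 161], [255, 164]]
scene g 152 [274.5 173.2] [[286, 176], [276, 179], [264, 169], [273, 167]]
scene r 274 [243.8 132.9] [[243, 122], [254, 129], [247, 143], [233, 136]]
scene r 351 [310.4 177.3] [[310, 165], [322, 173], [313, 189], [298, 180]]
top g 266 [247.2 218.4] [[255, 211], [255, 226], [240, 226], [239, 211]]
top g 270 [273.9 217.6] [[281, 210], [282, 225], [267, 226], [266, 211]]
top r 259 [301.  235.5] [[308, 228], [309, 242], [294, 243], [292, 229]]
top r 272 [221.1 237.4] [[230, 231], [228, 245], [213, 245], [213, 231]]
g [0.5414 0.0135 0.061 ] err 0.0
   top corner z.078/.038 [ 0.5652 -0.0125] [ 0.5667 -0.0121]
   top corner z.078/.038 [ 0.5163 -0.0126] [ 0.5162 -0.0122]
   top corner z.078/.038 [0.5162 0.0364] [0.5162 0.0382]
   top corner z.078/.038 [0.5652 0.0399] [0.5666 0.0418]
g [ 0.5439 -0.0747  0.0611] err 0.001
   top corner z.078/.038 [ 0.5686 -0.0976] [ 0.5701 -0.0997]
   top corner z.078/.038 [ 0.5197 -0.1007] [ 0.5197 -0.1029]
   top corner z.078/.038 [ 0.5163 -0.0517] [ 0.5163 -0.0525]
   top corner z.07
[... 345 characters left out ...]
   top corner z.078/.038 [ 0.51   -0.1854] [ 0.5098 -0.1902]
   top corner z.078/.038 [ 0.4647 -0.1883] [ 0.4631 -0.1932]
   top corner z.078/.038 [ 0.4613 -0.1395] [ 0.4596 -0.1429]
   top corner z.078/.038 [ 0.5067 -0.1332] [ 0.5064 -0.1365]
front right [ 0.4553 -0.2187  0.012 ]
front left [0.4473 0.1545 0.012 ]
rear left [0.7544 0.1609 0.012 ]
rear right [ 0.7645 -0.2157  0.012 ]
pin [0.5087 0.1357 0.038 ] [0.5114 0.0651 0.038 ] [0.51006495 0.10037773]
pin [0.5115 0.0456 0.038 ] [ 0.5116 -0.0203  0.038 ] [0.51150916 0.01266435]
pin [ 0.5102 -0.0425  0.038 ] [ 0.5117 -0.1096  0.038 ] [ 0.51096708 -0.07604587]
pin [ 0.5131 -0.1284  0.038 ] [ 0.5145 -0.1969  0.038 ] [ 0.5137943  -0.16266776]
```

Call:
arm_command(targets=[[0, 0, 0.28, 0, 0, 0, 0], [0, 0, 0.28, 0, 0, 0, 0], [0.05, -0.05, 0.32, 0, 0, 0.05, 0], [0.15, -0.15, 0.32, 0, 0, 0.1, 0], [0.25, -0.25, 0.32, 0, 0, 0.15, 0], [0.35, -0.35, 0.32, 0, 0, 0.15, 0], [0.42, -0.42, 0.32, 0, 0, 0.15, 0], [0.46, -0.5, 0.32, 0, 0, 0.15, 0]])

```text
clock: 0.87
position: [0.3362, 0.4374, 0.3466]
ee_rot: [-0.01, 1.0, -0.0, 0.0]
ft_force: [0.2, -0.6, -0.7]
grip_width: -0.004
```

Call:
arm_command(targets=[[0.2, -0.5, 0, 0, 0, 0, 0], [0.2, -0.5, 0, 0, 0, 0, 0], [0.2, -0.5, 0, 0, 0, 0, 0], [0.2, -0.8, 0, 0, 0, 0, 0], [0.2, -0.8, 0, 0, 0, 0, 0], [0.2, -1.0, 0, 0, 0, 0, 0], [0.2, -1.0, 0, 0, 0, 0, 0], [0.2, -1.0, 0, 0, 0, 0, 0]])

```text
clock: 1.53
position: [0.4128, 0.115, 0.3465]
ee_rot: [-0.01, 1.0, -0.0, 0.0]
ft_force: [1.7, -0.8, -0.3]
grip_width: -0.001
```

Call:
arm_command(targets=[[0, -0.6, -0.1, 0, 0, 0, 0], [0, -0.6, -0.1, 0, 0, 0, 0], [0, -0.6, -0.1, 0, 0, 0, 0], [0, -0.6, -0.1, 0, -0.1, 0, 0], [0, -0.6, -0.1, 0, -0.2, 0, 0], [0, -0.6, -0.1, 0, -0.3, 0, 0], [0, -0.6, -0.1, 0, -0.3, 0, 0], [0, -0.6, -0.1, 0, -0.3, 0, 0]])

```text
clock: 2.2
position: [0.4113, -0.119, 0.3067]
ee_rot: [-0.014, 0.984, 0.009, 0.178]
ft_force: [0.2, 0.5, 0.2]
grip_width: -0.001
```

```bash
python3 - <<'E'
from workcell import manip, optics
import cv2
o=manip.get_obs(); print(o["clock"],o["joint_pos"].round(3),o["position"].round(4),o["ee_rot"].round(3))
c=optics.camera("scene"); cv2.imwrite("pics/s1.png",c["color"][:,:,::-1])
E
```

```text
2.2 [-0.169 -0.498  0.293  2.019  0.08   1.249  1.704] [ 0.4113 -0.119   0.3067] [-0.014  0.984  0.009  0.178]
```

View pics/s1.png

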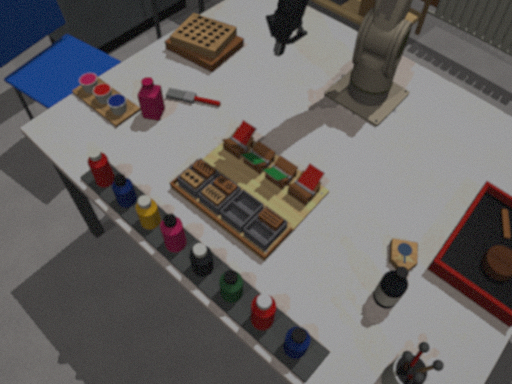

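```bash
cat >> h.py <<'E'
from scipy.spatial.transform import Rotation as Ro
def cmd(o,p,t,a,yaw=0.0):
    """shift/turn numbers to TCP p with tilt t (deg) toward azimuth a (deg); tool-down jaw y base with yaw deg"""
    base=Ro.from_quat([-0.0115,0.99993,0,0])
    tt,aa=np.radians(t),np.radians(a)
    g=Ro.from_rotvec(tt*np.array([np.sin(aa),-np.cos(aa),0]))*Ro.from_euler("z",yaw,degrees=True)*base
    rv=(g*Ro.from_quat(o["ee_rot"]).inv()).as_rotvec(degrees=True)
    return ((np.array(p)-o["position"])/.5).round(3), (rv/120).round(3)
def axis(o): return Ro.from_quat(o["ee_rot"]).as_matrix().T.round(3)
E
python3 - <<'E'
from workcell import manip
from h import *
o=manip.get_obs()
print(axis(o))
print(cmd(o,(.41,-.24,.22),45,50))
E
```

```text
[[-0.936 -0.017 -0.351]
 [-0.023  1.     0.013]
 [ 0.351  0.02  -0.936]]
(array([ 0.001, -0.232, -0.173]), array([ 0.27 , -0.075,  0.049]))
```

Call:
arm_command(targets=[[0, -0.23, 0, 0.06, -0.02, 0.01, 0], [0, -0.23, 0, 0.12, -0.04, 0.02, 0], [0, -0.23, 0, 0.18, -0.06, 0.04, 0], [0, -0.23, -0.05, 0.24, -0.07, 0.05, 0], [0, -0.23, -0.1, 0.27, -0.075, 0.05, 0], [0, -0.23, -0.17, 0.27, -0.075, 0.05, 0], [0, -0.23, -0.17, 0.27, -0.075, 0.05, 0], [0, -0.23, -0.17, 0.27, -0.075, 0.05, 0]])

```text
clock: 2.92
position: [0.3947, -0.2025, 0.2345]
ee_rot: [-0.006, 0.927, 0.28, 0.249]
ft_force: [-0.4, 0.0, -0.6]
grip_width: 0.001
```

```bash
python3 - <<'E'
from workcell import manip, optics
from h import *
o=manip.get_obs(); print(o["clock"],o["joint_pos"].round(3),o["position"].round(4),axis(o)[2])
print(cmd(o,(.41,-.2,.062),45,50))
c=optics.camera("scene"); cv2.imwrite("pics/s2.png",c["color"][:,:,::-1])
E
```

```text
2.9167 [-0.463 -0.255  1.336  2.014 -0.528  1.339  2.599] [ 0.3947 -0.2025  0.2345] [ 0.458  0.523 -0.719]
(array([ 0.031,  0.005, -0.345]), array([ 0.009, -0.002,  0.006]))
```

View pics/s2.png

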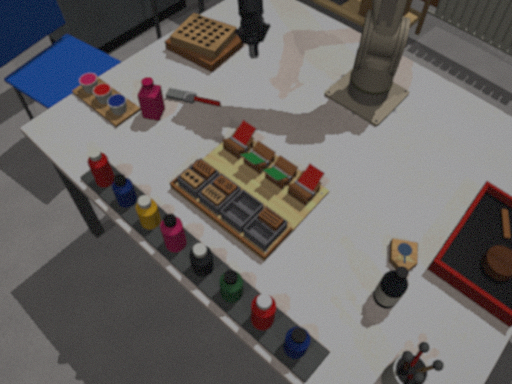

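```bash
python3 - <<'E'
from workcell import manip, optics
from h import *
o=manip.get_obs()
for y in (-45,-90): print(cmd(o,(.40,-.22,.23),42,40,y))
E
```

```text
(array([ 0.011, -0.028, -0.011]), array([ 0.138,  0.155, -0.289]))
(array([ 0.011, -0.028, -0.011]), array([ 0.326,  0.335, -0.559]))
```

Call:
arm_command(targets=[[0, -0.03, 0, 0.03, 0.035, -0.06, 0], [0, -0.03, 0, 0.06, 0.07, -0.12, 0], [0, -0.03, 0, 0.09, 0.1, -0.18, 0], [0, -0.03, 0, 0.12, 0.13, -0.24, 0], [0, -0.03, 0, 0.14, 0.16, -0.29, 0], [0, -0.03, 0, 0.18, 0.2, -0.34, 0], [0, -0.03, 0, 0.21, 0.22, -0.4, 0], [0, -0.03, 0, 0.25, 0.26, -0.45, 0]])

```text
clock: 3.63
position: [0.3946, -0.2224, 0.2364]
ee_rot: [0.452, 0.816, 0.336, 0.129]
ft_force: [0.2, -0.4, 0.6]
grip_width: -0.002
```

```bash
python3 - <<'E'
from workcell import manip, optics
from h import *
o=manip.get_obs(); print(o["clock"],o["joint_pos"].round(3),o["position"].round(4),axis(o))
print(cmd(o,(.40,-.22,.15),42,40,-90))
E
```

```text
3.6333 [-0.102 -0.202  1.022  2.047 -0.591  1.287  1.663] [ 0.3946 -0.2224  0.2364] [[-0.559  0.824  0.093]
 [ 0.65   0.366  0.666]
 [ 0.514  0.433 -0.74 ]]
(array([ 0.011,  0.005, -0.173]), array([ 0.13 ,  0.112, -0.19 ]))
```

Call:
arm_command(targets=[[0, 0, -0.03, 0.04, 0.03, -0.06, 0], [0, 0, -0.08, 0.08, 0.06, -0.12, 0], [0, 0, -0.17, 0.13, 0.11, -0.19, 0], [0, 0, -0.22, 0.13, 0.11, -0.19, 0], [0, 0, -0.22, 0.13, 0.11, -0.19, 0], [0, 0, -0.22, 0.13, 0.11, -0.19, 0]])

```text
clock: 4.13
position: [0.3934, -0.2228, 0.1239]
ee_rot: [0.654, 0.668, 0.355, 0.034]
ft_force: [-0.6, -0.5, 1.2]
grip_width: 0.0
```

```bash
python3 - <<'E'
from workcell import manip, optics
from h import *
o=manip.get_obs(); print(o["clock"],o["joint_pos"].round(3),o["position"].round(4),axis(o))
print(cmd(o,(.41,-.19,.056),42,40,-90))
for n in ("scene","top"):
    c=optics.camera(n); cv2.imwrite(f"pics/{n}3.png",c["color"][:,:,::-1])
    print(n,np.round(proj(c,o["position"]),1))
E
```

```text
4.1333 [-0.081  0.144  1.15   2.168 -0.895  1.269  1.539] [ 0.3934 -0.2228  0.1239] [[-0.143  0.897  0.418]
 [ 0.849 -0.106  0.518]
 [ 0.509  0.429 -0.746]]
(array([ 0.033,  0.066, -0.136]), array([ 0.001, -0.002,  0.   ]))
scene [249.3  94.2]
top [322.  265.5]
```

View pics/top3.png

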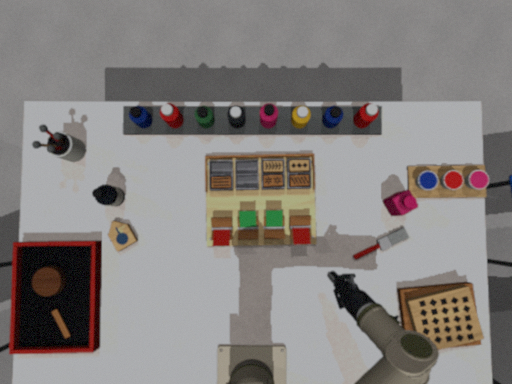

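View pics/scene3.png

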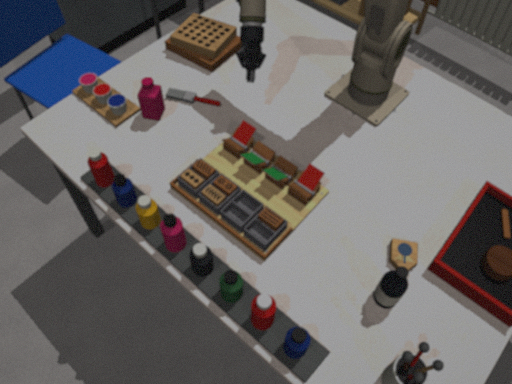

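```bash
python3 - <<'E'
import cv2
a=cv2.imread("pics/top3.png")[220:330,290:420]; cv2.imwrite("pics/top3c.png",cv2.resize(a,None,fx=5,fy=5,interpolation=cv2.INTER_CUBIC))
a=cv2.imread("pics/scene3.png")[20:120,190:310]; cv2.imwrite("pics/scene3c.png",cv2.resize(a,None,fx=5,fy=5,interpolation=cv2.INTER_CUBIC))
E
```

```text
(no output)
```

View pics/top3c.png

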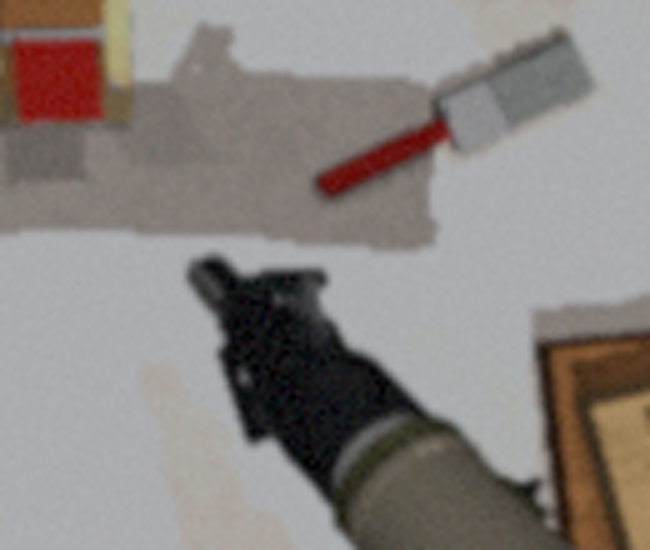

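View pics/scene3c.png

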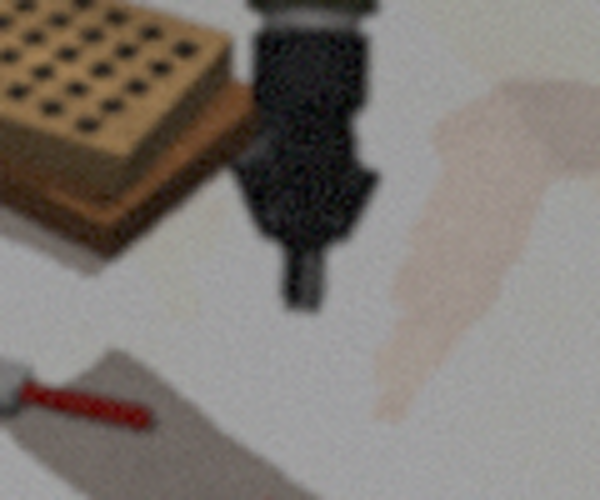

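```bash
python3 - <<'E'
from workcell import manip, optics
from h import *
o=manip.get_obs(); print(o["clock"],o["position"].round(4))
C={n:optics.camera(n) for n in("scene","top")}
print(two(C["top"],(331.2,274),C["scene"],(250,80.7)))
print({n:c["world_from_camera"][:3,3] for n,c in C.items()})
E
```

```text
4.2333 [ 0.3949 -0.2235  0.1272]
(array([ 0.36952579, -0.24458206,  0.15252782]), np.float64(0.0037224773674254578))
{'scene': array([1.196115  , 0.49080798, 1.15206517]), 'top': array([ 0.51722502, -0.02533738,  1.41703439])}
```

```bash
python3 - <<'E'
from workcell import manip, optics
from h import *
o=manip.get_obs(); print(o["clock"],o["position"].round(4),manip.__dict__.keys() if hasattr(manip,'__dict__') else '', getattr(manip,'tcp_to_grasp',None))
C={n:optics.camera(n) for n in("scene","top")}
t=two(C["top"],(331.2,274),C["scene"],(250,80.7))[0]
f,e=two(C["top"],(369,311),C["scene"],(252.4,23.6)); print(f,e,np.linalg.norm(f-t),np.linalg.norm(f-o["position"]),(f-o["position"])/np.linalg.norm(f-o["position"]))
# project points along the tool axis
a=Ro.from_quat(o["ee_rot"]).as_matrix()[:,2]
for d in (0,.02,.04,.06,.073,.1,.15,.2): print(d,[np.round(proj(C[n],o["position"]-a*d),1) for n in C])
E
```

```text
4.3333 [ 0.3953 -0.2232  0.1283] dict_keys([]) -0.0187
[ 0.28544831 -0.31773578  0.2910574 ] 0.010878433762234593 0.17779463779662952 0.21793067678849745 [-0.50422912 -0.43373733  0.74674288]
0 [array([248.9,  93.4]), array([322.4, 265. ])]
0.02 [array([249.1,  87.1]), array([326. , 268.9])]
0.04 [array([249.3,  80.8]), array([329.6, 272.9])]
0.06 [array([249.6,  74.4]), array([333.4, 277. ])]
0.073 [array([249.8,  70.3]), array([335.9, 279.7])]
0.1 [array([250.1,  61.6]), array([341.2, 285.4])]
0.15 [array([250.7,  45.5]), array([351.6, 296.7])]
0.2 [array([251.3,  29.3]), array([362.7, 308.7])]
```

```bash
python3 - <<'E'
import cv2, numpy as np
out=[]
for n,(x,y) in (("scene",(220,60)),("top",(300,250))):
    b=cv2.imread(f"pics/{n}0.png")[y:y+60,x:x+60].astype(float); a=cv2.imread(f"pics/{n}3.png")[y:y+60,x:x+60].astype(float)
    d=np.clip(128+3*(a-b),0,255).astype(np.uint8)
    g=np.clip((a-60)*1.6,0,255).astype(np.uint8)
    out.append(np.hstack([cv2.resize(k,None,fx=5,fy=5,interpolation=cv2.INTER_NEAREST) for k in (g,d)]))
cv2.imwrite("pics/diff.png",np.vstack(out))
E
```

```text
(no output)
```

View pics/diff.png

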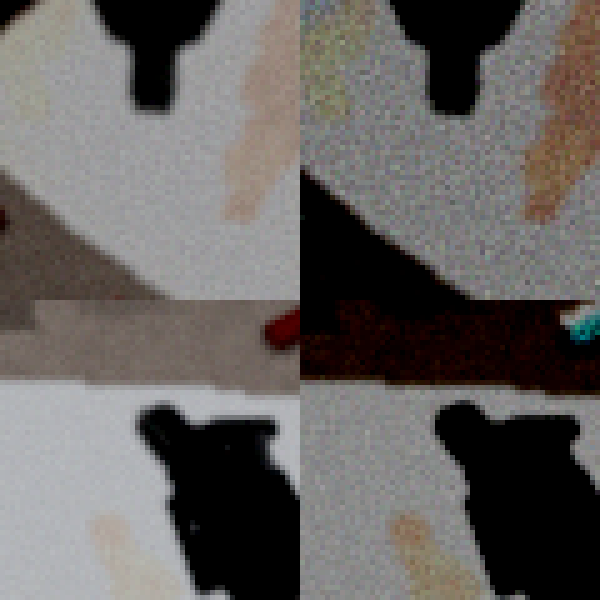

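```bash
python3 - <<'E'
from workcell import manip, optics
from h import *
C={n:optics.camera(n) for n in("scene","top")}
for f,n,p,a,w in (("s1","scene",(.4113,-.119,.3067),(.351,.02,-.936),None),("s2","scene",(.3947,-.2025,.2345),(.458,.523,-.719),None),("top0","top",(.1809,.5978,.1918),(0,0,-1),None),("scene0","scene",(.1809,.5978,.1918),(0,0,-1),None)):
    p=np.array(p);a=np.array(a)
    pts=[proj(C[n],p-a*d) for d in (0,.02,.04,.06)]
    print(f,[np.round(q,1) for q in pts])
    im=cv2.imread(f"pics/{f}.png"); u,v=map(int,pts[0])
    x,y=max(0,min(512-80,u-40)),max(0,min(384-80,v-50))
    k=cv2.resize(im[y:y+80,x:x+80],None,fx=5,fy=5,interpolation=cv2.INTER_CUBIC)
    for q in pts: cv2.circle(k,(int((q[0]-x+.5)*5),int((q[1]-y+.5)*5)),3,(0,255,0),-1)
    w=k if f=="s1" else np.hstack([w0,k]) if f in("s2",) else k
    if f=="s1": w0=k
    if f=="s2": r0=w
    if f=="top0": w0=k
    if f=="scene0": cv2.imwrite("pics/chk.png",cv2.resize(np.vstack([r0,np.hstack([w0,k])]),(600,600)))
E
```

```text
s1 [array([273.3,  67.4]), array([275.2,  60.9]), array([277.1,  54.3]), array([279. ,  47.6])]
s2 [array([254.5,  70.8]), array([254.,  64.]), array([253.5,  57.3]), array([253.1,  50.5])]
top0 [array([ 44.4, 341.6]), array([ 40.8, 343.7]), array([ 36.9, 345.7]), array([ 33. , 347.9])]
scene0 [array([523.3, 184. ]), array([526.8, 179.8]), array([530.3, 175.4]), array([534., 171.])]
```

View pics/chk.png

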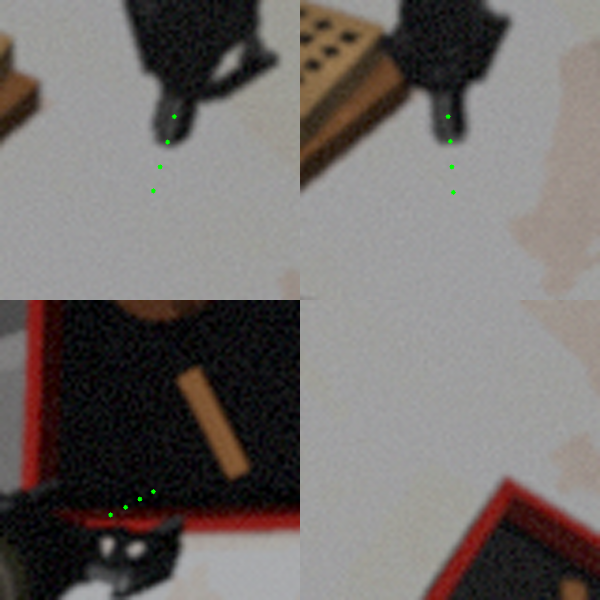

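Call:
arm_command(targets=[[0, 0, -0.08, 0, 0, 0, 0], [0, 0, -0.16, 0, 0, 0, 0], [0, 0, -0.2, 0, 0, 0, 0], [0, 0, -0.21, 0, 0, 0, 0], [0, 0, -0.21, 0, 0, 0, 0], [0, 0, -0.21, 0, 0, 0, 0]])

```text
clock: 5.03
position: [0.3955, -0.2233, 0.0241]
ee_rot: [0.651, 0.668, 0.358, 0.039]
ft_force: [0.6, -0.3, -0.3]
grip_width: -0.007
```

```bash
python3 - <<'E'
from workcell import manip, optics
from h import *
o=manip.get_obs(); print(o["clock"],o["joint_pos"].round(3),o["position"].round(4),o["ft_force"].round(2),axis(o))
out=[]
for n in ("scene","top"):
    c=optics.camera(n); im=c["color"][:,:,::-1]; cv2.imwrite(f"pics/{n}4.png",im)
    u,v=map(int,proj(c,o["position"])); k=np.ascontiguousarray(cv2.resize(im[v-40:v+20,u-30:u+30],None,fx=5,fy=5,interpolation=cv2.INTER_CUBIC))
    for d in (0,.02,.04):
        q=proj(c,o["position"]-axis(o)[2]*d); cv2.circle(k,(int((q[0]-u+30.5)*5),int((q[1]-v+40.5)*5)),3,(0,255,0),-1)
    out.append(k)
cv2.imwrite("pics/chk4.png",np.hstack(out))
E
```

```text
5.0333 [ 0.124  0.462  0.983  2.22  -1.186  1.287  1.872] [ 0.3955 -0.2233  0.0241] [ 0.56 -0.26 -0.31] [[-0.15   0.897  0.415]
 [ 0.842 -0.104  0.53 ]
 [ 0.518  0.429 -0.74 ]]
```

View pics/chk4.png

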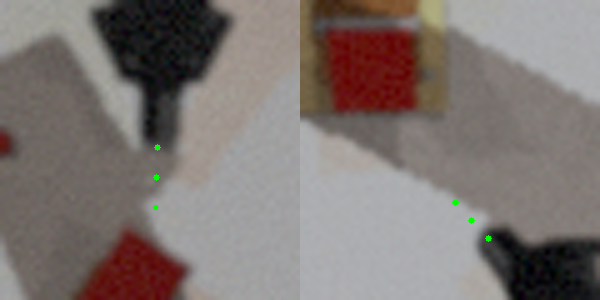

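Call:
arm_command(targets=[[0, 0, -0.01, 0, 0, 0, 0], [0, 0, -0.02, 0, 0, 0, 0], [0, 0, -0.03, 0, 0, 0, 0], [0, 0, -0.03, 0, 0, 0, 0], [0, 0, -0.04, 0, 0, 0, 0], [0, 0, -0.04, 0, 0, 0, 0]])

```text
clock: 5.63
position: [0.3958, -0.2231, 0.004]
ee_rot: [0.65, 0.668, 0.359, 0.039]
ft_force: [-1.1, 0.7, -0.4]
grip_width: 0.001
```

Call:
arm_command(targets=[[0, 0, -0.01, 0, 0, 0, 0], [0, 0, -0.02, 0, 0, 0, 0], [0, 0, -0.02, 0, 0, 0, 0], [0, 0, -0.02, 0, 0, 0, 0]])

```text
clock: 5.97
position: [0.3956, -0.2231, -0.0063]
ee_rot: [0.651, 0.668, 0.359, 0.039]
ft_force: [0.2, -0.4, 0.9]
grip_width: 0.003
```

Call:
arm_command(targets=[[0, 0, 0.06, 0, 0, 0, 0], [0, 0.04, 0.06, 0, 0, 0, 0], [0.03, 0.1, 0.06, 0, 0, 0, 0], [0.06, 0.14, 0.06, 0, 0, 0, 0], [0.06, 0.14, 0.06, 0, 0, 0, 0], [0.06, 0.14, 0.06, 0, 0, 0, 0]])

```text
clock: 6.47
position: [0.4261, -0.1518, 0.0243]
ee_rot: [0.649, 0.669, 0.359, 0.039]
ft_force: [-0.6, 0.9, 0.3]
grip_width: -0.001
```

```bash
cat > look.py <<'E'
import sys
from workcell import manip, optics
from h import *
def look(tag,off=.038,ctr=None):
    o=manip.get_obs(); a=Ro.from_quat(o["ee_rot"]).as_matrix()
    T=o["position"]-off*a[:,2]
    print(round(o["clock"],2),"q",o["joint_pos"].round(2),"tcp",o["position"].round(4),"T",T.round(4),"F",o["ft_force"].round(1)); print(axis(o))
    out=[]
    for n in ("scene","top"):
        c=optics.camera(n); im=c["color"][:,:,::-1]
        u,v=map(int,proj(c,T if ctr is None else ctr)); k=np.ascontiguousarray(cv2.resize(im[v-40:v+40,u-40:u+40],None,fx=5,fy=5,interpolation=cv2.INTER_CUBIC))
        q=proj(c,T); cv2.circle(k,(int((q[0]-u+40.5)*5),int((q[1]-v+40.5)*5)),3,(255,255,0),-1)
        out.append(k)
    cv2.imwrite(f"pics/{tag}.png",np.hstack(out))
    return o
if __name__=="__main__": look(sys.argv[1])
E
python3 look.py l1
```

```text
6.47 q [-0.01  0.3   0.91  2.32 -1.2   1.1   1.76] tcp [ 0.4261 -0.1518  0.0243] T [ 0.4064 -0.1682  0.0523] F [-0.6  0.9  0.3]
[[-0.153  0.897  0.415]
 [ 0.841 -0.102  0.531]
 [ 0.519  0.43  -0.739]]
```

View pics/l1.png

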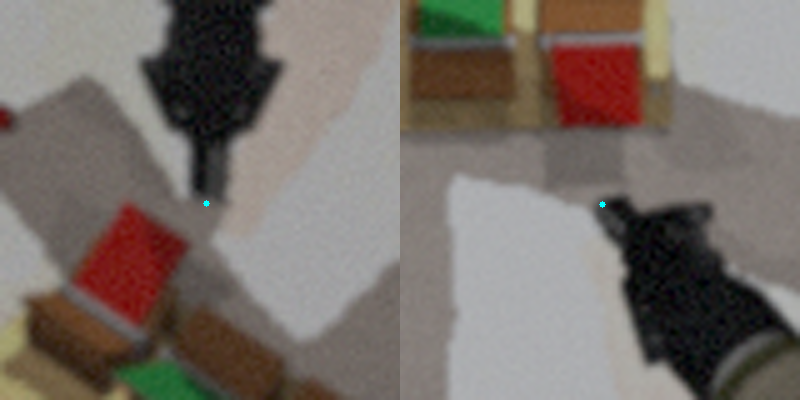

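Call:
arm_command(targets=[[0.03, 0, 0, 0, 0, 0, 0], [0.06, 0, 0, 0, 0, 0, 0], [0.09, 0, 0, 0, 0, 0, 0], [0.104, 0, 0, 0, 0, 0, 0], [0.104, 0, 0, 0, 0, 0, 0]])

```text
clock: 6.98
position: [0.4781, -0.1546, 0.0238]
ee_rot: [0.651, 0.668, 0.358, 0.04]
ft_force: [-0.4, 0.2, 0.2]
grip_width: 0.001
```

```bash
python3 look.py l2
```

```text
6.98 q [ 0.02  0.35  0.79  2.24 -1.24  1.07  1.69] tcp [ 0.4781 -0.1546  0.0238] T [ 0.4584 -0.1709  0.0519] F [-0.4  0.2  0.2]
[[-0.15   0.898  0.413]
 [ 0.841 -0.103  0.531]
 [ 0.519  0.428 -0.74 ]]
```

View pics/l2.png

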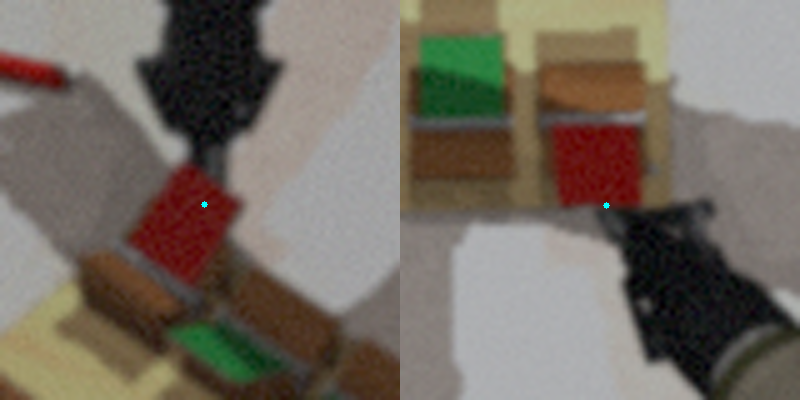

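Call:
arm_command(targets=[[0.008, 0, 0.01, 0, 0, 0, 0], [0.014, 0, 0.024, 0, 0, 0, 0], [0.024, 0, 0.038, 0, 0, 0, 0], [0.034, 0, 0.048, 0, 0, 0, 0], [0.034, 0, 0.048, 0, 0, 0, 0]])

```text
clock: 7.5
position: [0.495, -0.1548, 0.0492]
ee_rot: [0.651, 0.668, 0.359, 0.04]
ft_force: [0.4, -0.2, 0.4]
grip_width: -0.001
```

```bash
python3 look.py l3
```

```text
7.5 q [-0.02  0.31  0.81  2.21 -1.2   1.07  1.6 ] tcp [ 0.495  -0.1548  0.0492] T [ 0.4752 -0.171   0.0773] F [ 0.4 -0.2  0.4]
[[-0.15   0.898  0.413]
 [ 0.84  -0.104  0.532]
 [ 0.521  0.427 -0.739]]
```

View pics/l3.png

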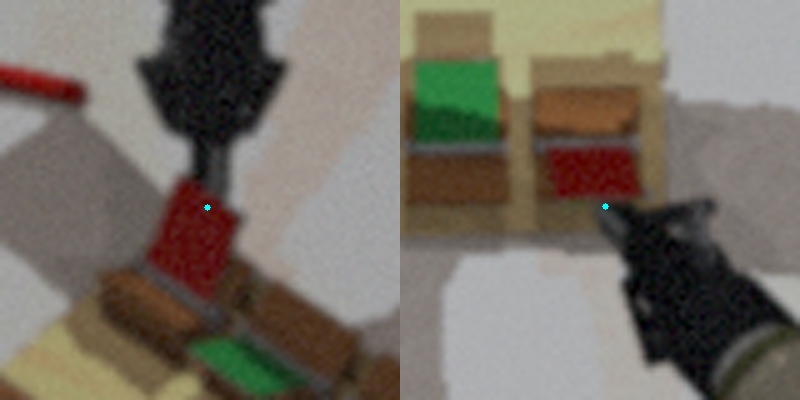

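Call:
arm_command(targets=[[0.02, 0, 0.01, 0, 0, 0, 0], [0.04, 0, 0.016, 0, 0, 0, 0], [0.06, 0, 0.016, 0, 0, 0, 0], [0.08, 0, 0.014, 0, 0, 0, 0], [0.08, 0, 0.014, 0, 0, 0, 0]])

```text
clock: 8.02
position: [0.5359, -0.1537, 0.0549]
ee_rot: [0.65, 0.669, 0.359, 0.039]
ft_force: [-0.4, 0.3, 0.8]
grip_width: 0.0
```

```bash
python3 look.py l4
```

```text
8.02 q [-0.03  0.35  0.77  2.13 -1.22  1.06  1.54] tcp [ 0.5359 -0.1537  0.0549] T [ 0.5162 -0.17    0.083 ] F [-0.4  0.3  0.8]
[[-0.152  0.898  0.413]
 [ 0.841 -0.102  0.531]
 [ 0.519  0.428 -0.74 ]]
```

View pics/l4.png

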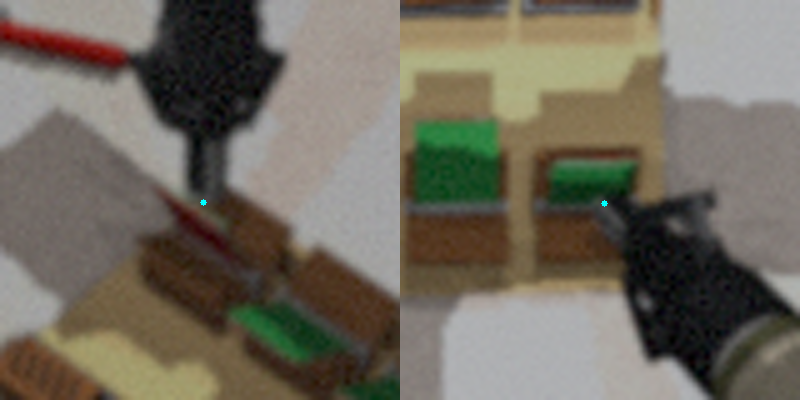

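Call:
arm_command(targets=[[-0.02, 0, 0.06, 0, 0, 0, 0], [-0.04, 0, 0.12, 0, 0, 0, 0], [-0.04, 0, 0.2, 0, 0, 0, 0], [-0.04, 0, 0.28, -0.03, 0.03, 0.03, 0], [-0.04, 0, 0.36, -0.06, 0.06, 0.03, 0], [-0.04, 0, 0.44, -0.1, 0.1, 0.03, 0], [-0.04, 0, 0.44, -0.14, 0.14, 0.03, 0], [-0.04, 0, 0.44, -0.18, 0.18, 0.03, 0]])

```text
clock: 8.78
position: [0.5152, -0.1568, 0.2807]
ee_rot: [0.667, 0.736, 0.113, 0.028]
ft_force: [0.6, -0.8, -0.4]
grip_width: 0.001
```

```bash
python3 - <<'E'
from look import *
o=look("l5",ctr=(.514,-.12,.04))
for t in (0,40):
  for y in (-90,-45,0,90): print(t,y,cmd(o,(.60,-.05,.30),t,180,y))
E
```

```text
8.78 q [-0.31 -0.04  0.64  1.71 -0.17  1.32  0.46] tcp [ 0.5152 -0.1568  0.2807] T [ 0.5079 -0.1617  0.3177] F [ 0.6 -0.8 -0.4]
[[-0.11   0.988  0.11 ]
 [ 0.975  0.085  0.204]
 [ 0.193  0.129 -0.973]]
0 -90 (array([0.17 , 0.214, 0.039]), array([-0.059,  0.095, -0.036]))
0 -45 (array([0.17 , 0.214, 0.039]), array([-0.093,  0.067,  0.337]))
0 0 (array([0.17 , 0.214, 0.039]), array([-0.12 ,  0.028,  0.71 ]))
0 90 (array([0.17 , 0.214, 0.039]), array([-0.146, -0.09 ,  1.454]))
40 -90 (array([0.17 , 0.214, 0.039]), array([-0.07 ,  0.428, -0.014]))
40 -45 (array([0.17 , 0.214, 0.039]), array([0.029, 0.385, 0.358]))
40 0 (array([0.17 , 0.214, 0.039]), array([0.133, 0.295, 0.723]))
40 90 (array([0.17 , 0.214, 0.039]), array([ 0.356, -0.065,  1.4  ]))
```

View pics/l5.png

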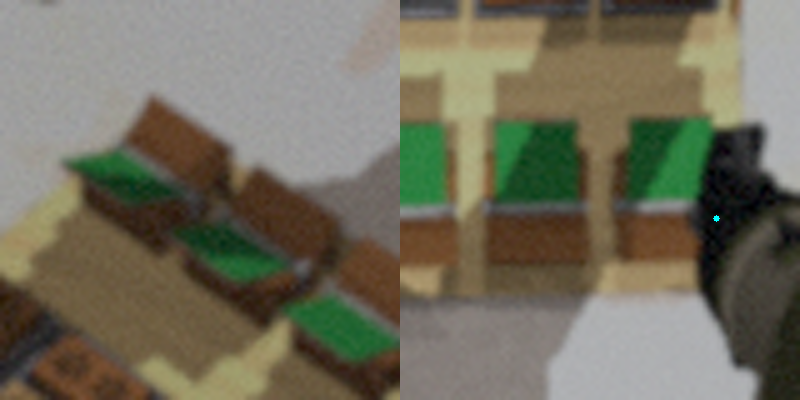

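Call:
arm_command(targets=[[0.03, 0.05, 0.04, -0.01, 0.06, 0, 0], [0.06, 0.1, 0.04, -0.02, 0.12, 0, 0], [0.09, 0.15, 0.04, -0.03, 0.18, 0, 0], [0.12, 0.2, 0.04, -0.04, 0.24, 0, 0], [0.15, 0.25, 0.04, -0.05, 0.3, 0, 0], [0.18, 0.3, 0.04, -0.06, 0.36, -0.01, 0], [0.21, 0.35, 0.04, -0.07, 0.42, -0.01, 0], [0.21, 0.35, 0.04, -0.07, 0.43, -0.01, 0]])

```text
clock: 9.55
position: [0.6008, 0.005, 0.2939]
ee_rot: [0.66, 0.723, -0.134, -0.157]
ft_force: [-0.4, -0.8, -2.5]
grip_width: 0.002
```

```bash
python3 - <<'E'
from look import *
o=look("l6",ctr=(.6,.02,.15))
E
```

```text
9.55 q [-0.1   0.63  0.09  0.9  -0.08  2.03  0.05] tcp [0.6008 0.005  0.2939] T [0.6162 0.0045 0.3286] F [-0.4 -0.8 -2.5]
[[-0.081  0.995  0.05 ]
 [ 0.911  0.094 -0.401]
 [-0.404  0.013 -0.915]]
```

View pics/l6.png

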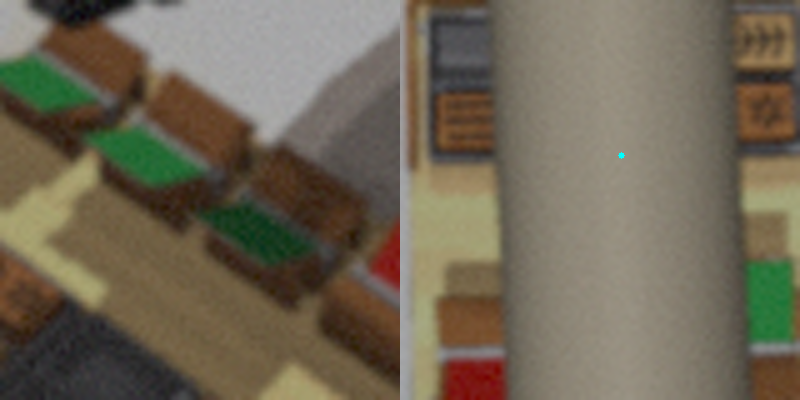

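```bash
python3 - <<'E'
from workcell import manip
from h import *
o=manip.get_obs()
for t in (35,40): print(cmd(o,(.602,.013,.097),t,181,-90))
E
```

```text
(array([ 0.001,  0.007, -0.405]), array([-0.031,  0.098, -0.029]))
(array([ 0.001,  0.007, -0.405]), array([-0.033,  0.14 , -0.028]))
```

Call:
arm_command(targets=[[0.01, 0.01, -0.06, 0, 0.01, 0, 0], [0.01, 0.01, -0.12, 0, 0.02, 0, 0], [0.01, 0.01, -0.18, -0.01, 0.04, -0.01, 0], [0.01, 0.01, -0.25, -0.02, 0.06, -0.02, 0], [0.01, 0.01, -0.32, -0.03, 0.08, -0.03, 0], [0.01, 0.01, -0.38, -0.03, 0.1, -0.03, 0], [0.01, 0.01, -0.4, -0.03, 0.1, -0.03, 0], [0.01, 0.01, -0.4, -0.03, 0.1, -0.03, 0]])

```text
clock: 10.32
position: [0.6046, 0.0128, 0.0958]
ee_rot: [0.667, 0.68, -0.217, -0.215]
ft_force: [-0.5, 0.4, -0.1]
grip_width: 0.002
```

```bash
python3 - <<'E'
from look import *
o=look("l7",off=.04,ctr=(.6,.02,.1))
t=40
a=np.array([-np.sin(np.radians(t)),0,-np.cos(np.radians(t))])
print(cmd(o,np.array([.612,.014,.053])+.04*a,t,181,-90),cmd(o,np.array([.571,.014,.053])+.04*a,t,181,-90))
E
```

```text
10.32 q [-0.12  0.91  0.1   0.94 -0.1   1.92 -0.02] tcp [0.6046 0.0128 0.0958] T [0.6278 0.0131 0.1284] F [-0.5  0.4 -0.1]
[[-0.018  1.     0.004]
 [ 0.813  0.017 -0.582]
 [-0.582 -0.007 -0.813]]
(array([-0.037,  0.002, -0.147]), array([-0.001,  0.037,  0.002])) (array([-0.119,  0.002, -0.147]), array([-0.001,  0.037,  0.002]))
```

View pics/l7.png

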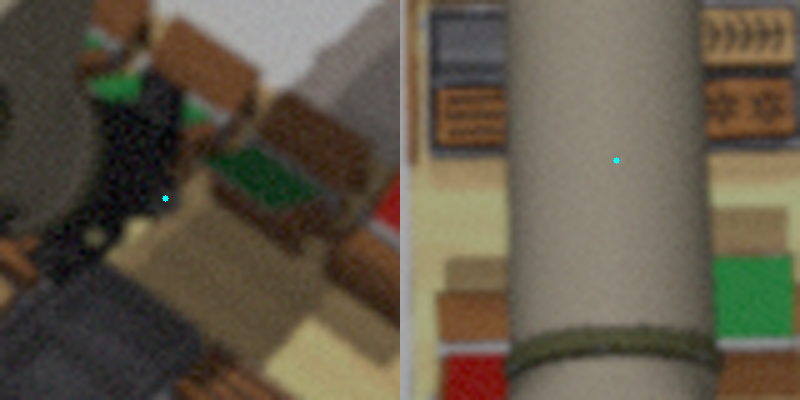

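Call:
arm_command(targets=[[-0.02, 0, -0.05, 0, 0.01, 0, 0], [-0.03, 0, -0.1, 0, 0.02, 0, 0], [-0.035, 0, -0.14, 0, 0.03, 0, 0], [-0.035, 0, -0.147, 0, 0.03, 0, 0], [-0.035, 0, -0.147, 0, 0.03, 0, 0]])

```text
clock: 10.83
position: [0.5901, 0.0131, 0.0294]
ee_rot: [0.661, 0.674, -0.233, -0.233]
ft_force: [-0.6, 0.2, 0.8]
grip_width: 0.003
```

```bash
python3 - <<'E'
from look import *
o=look("l8",off=.04,ctr=(.57,.02,.06))
E
```

```text
10.83 q [-0.12  0.98  0.09  0.98 -0.1   1.86 -0.02] tcp [0.5901 0.0131 0.0294] T [0.615  0.0133 0.0607] F [-0.6  0.2  0.8]
[[-0.018  1.     0.006]
 [ 0.782  0.018 -0.623]
 [-0.623 -0.007 -0.782]]
```

View pics/l8.png

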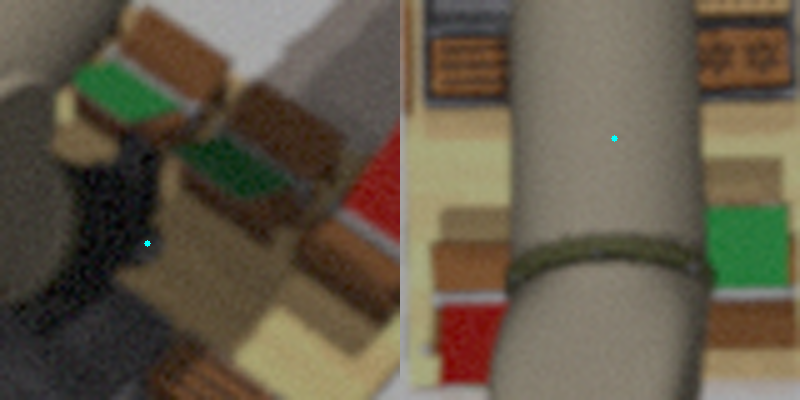

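Call:
arm_command(targets=[[0, 0, -0.016, 0, 0, 0, 0], [-0.03, 0, -0.016, 0, 0, 0, 0], [-0.06, 0, -0.016, 0, 0, 0, 0], [-0.08, 0, -0.016, 0, 0, 0, 0], [-0.088, 0, -0.016, 0, 0, 0, 0], [-0.088, 0, -0.016, 0, 0, 0, 0]])

```text
clock: 11.43
position: [0.5476, 0.0132, 0.0244]
ee_rot: [0.661, 0.675, -0.231, -0.231]
ft_force: [0.0, -0.1, 0.6]
grip_width: -0.001
```

```bash
python3 - <<'E'
from look import *
o=look("l9",off=.04,ctr=(.55,.02,.06))
E
```

```text
11.43 q [-0.13  0.88  0.08  1.16 -0.09  1.77 -0.02] tcp [0.5476 0.0132 0.0244] T [0.5724 0.0135 0.0558] F [ 0.  -0.1  0.6]
[[-0.018  1.     0.006]
 [ 0.786  0.018 -0.619]
 [-0.619 -0.006 -0.786]]
```

View pics/l9.png

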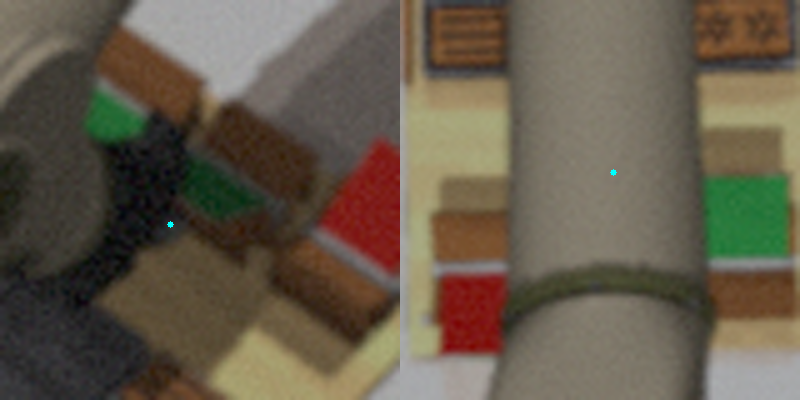

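Call:
arm_command(targets=[[-0.01, 0, 0, 0, 0, 0, 0], [-0.014, 0, 0.012, 0, 0, 0, 0], [-0.018, 0, 0.026, 0, 0, 0, 0], [-0.028, 0, 0.038, 0, 0, 0, 0], [-0.04, 0, 0.05, 0, 0, 0, 0], [-0.04, 0, 0.05, 0, 0, 0, 0]])

```text
clock: 12.03
position: [0.528, 0.0132, 0.0505]
ee_rot: [0.661, 0.675, -0.231, -0.231]
ft_force: [0.3, -0.2, -0.7]
grip_width: -0.001
```

```bash
python3 - <<'E'
from look import *
o=look("l10",off=.04,ctr=(.55,.02,.06))
E
```

```text
12.03 q [-0.13  0.81  0.08  1.23 -0.09  1.77 -0.02] tcp [0.528  0.0132 0.0505] T [0.5527 0.0135 0.0819] F [ 0.3 -0.2 -0.7]
[[-0.018  1.     0.006]
 [ 0.786  0.018 -0.618]
 [-0.618 -0.006 -0.787]]
```

View pics/l10.png

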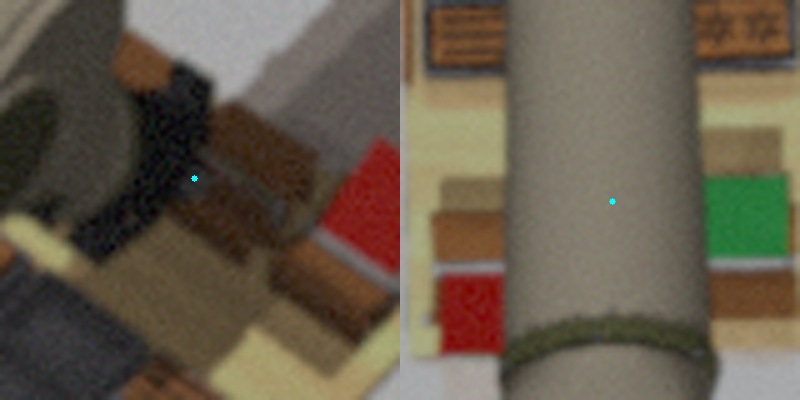

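Call:
arm_command(targets=[[-0.02, 0, 0.01, 0, 0, 0, 0], [-0.04, 0, 0.016, 0, 0, 0, 0], [-0.06, 0, 0.016, 0, 0, 0, 0], [-0.08, 0, 0.014, 0, 0, 0, 0], [-0.09, 0, 0.012, 0, 0, 0, 0], [-0.09, 0, 0.012, 0, 0, 0, 0]])

```text
clock: 12.63
position: [0.4824, 0.0133, 0.0551]
ee_rot: [0.661, 0.675, -0.232, -0.232]
ft_force: [0.3, -0.2, -0.1]
grip_width: -0.0
```

```bash
python3 - <<'E'
from look import *
o=look("l11",off=.04,ctr=(.52,.02,.06))
E
```

```text
12.63 q [-0.14  0.71  0.08  1.39 -0.08  1.72 -0.02] tcp [0.4824 0.0133 0.0551] T [0.5071 0.0135 0.0865] F [ 0.3 -0.2 -0.1]
[[-0.018  1.     0.006]
 [ 0.785  0.018 -0.619]
 [-0.619 -0.006 -0.785]]
```

View pics/l11.png

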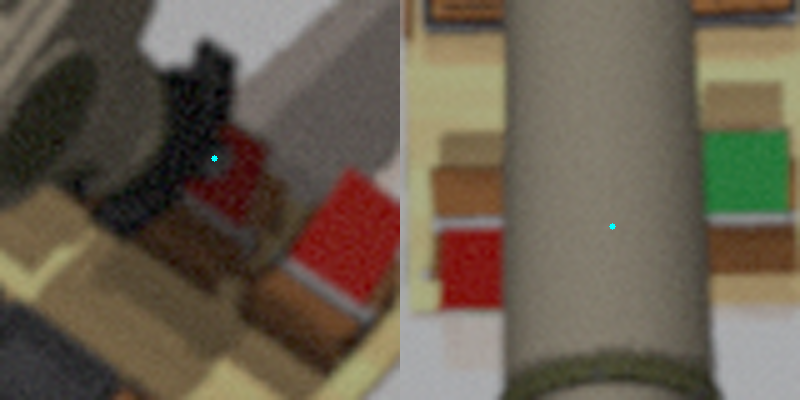

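Tag 2 now shows red past the finger at scene crop (230,170), so it's going over. I'll raise the arm straight up and back off.

Call:
arm_command(targets=[[0.02, 0, 0.06, 0, 0, 0, 0], [0.04, 0, 0.14, 0, 0, 0, 0], [0.04, 0, 0.22, 0, -0.02, 0, 0], [0.04, 0, 0.3, 0, -0.06, 0, 0], [0.04, 0, 0.38, 0, -0.1, 0, 0], [0.04, 0, 0.46, 0, -0.15, 0, 0], [0.04, 0, 0.5, 0, -0.2, 0, 0], [0.04, 0, 0.5, 0, -0.25, 0, 0]])

```text
clock: 13.4
position: [0.506, 0.0134, 0.3113]
ee_rot: [0.699, 0.712, -0.047, -0.044]
ft_force: [0.2, 0.4, 0.5]
grip_width: 0.003
```

Call:
arm_command(targets=[[0, -0.08, 0, 0, 0, 0, 0], [0, -0.16, 0, 0, 0, 0, 0], [0, -0.24, 0, 0, 0, 0, 0], [0, -0.32, 0, 0, 0, 0, 0], [0, -0.4, 0, 0, 0, 0, 0], [0, -0.48, 0, 0, 0, 0, 0], [0, -0.56, 0, 0, 0, 0, 0], [0, -0.64, 0, 0, 0, 0, 0]])

```text
clock: 14.07
position: [0.5061, -0.3087, 0.3116]
ee_rot: [0.699, 0.712, -0.047, -0.044]
ft_force: [0.4, -0.0, 0.5]
grip_width: -0.003
```

Call:
arm_command(targets=[[0, -0.1, 0, 0, 0, 0, 0], [0, -0.1, 0, 0, 0, 0, 0], [0, -0.1, 0, 0, 0, 0, 0], [0, -0.1, 0, 0, 0, 0, 0]])

```text
clock: 14.4
position: [0.5061, -0.3593, 0.3113]
ee_rot: [0.699, 0.712, -0.047, -0.044]
ft_force: [0.0, -0.1, -0.4]
grip_width: 0.001
```

```bash
python3 - <<'E'
from workcell import manip, optics
from h import *
o=manip.get_obs(); print(o["clock"],o["position"].round(4),o["ft_force"].round(2),o["joint_velocities"].round(3))
C={}
for n in ("scene","top"):
    c=optics.camera(n); C[n]=c; im=c["color"][:,:,::-1]; cv2.imwrite(f"pics/{n}_end.png",im)
a=C["top"]["color"][145:255,195:325,::-1]; cv2.imwrite("pics/top_endc.png",cv2.resize(a,None,fx=5,fy=5,interpolation=cv2.INTER_CUBIC))
hsv=cv2.cvtColor(C["top"]["color"],cv2.COLOR_RGB2HSV)
for col,m in(("g",cv2.inRange(hsv,(45,90,40),(85,255,255))),("r",cv2.inRange(hsv,(0,150,60),(8,255,255))|cv2.inRange(hsv,(172,150,60),(180,255,255)))):
    k,l,s,ce=cv2.connectedComponentsWithStats(m[200:255,200:325])
    for i in range(1,k):
        if s[i,4]>60: print(col,s[i,:],(ce[i]+200).round(1))
E
```

```text
14.4 [ 0.5061 -0.3593  0.3113] [ 0.03 -0.13 -0.39] [-0.031 -0.023 -0.025  0.017 -0.003 -0.002 -0.006]
g [ 66  10  17  17 251] [273.8 218.2]
g [ 92  10  17  16 256] [300.4 217.5]
r [ 39  29  18  16 261] [247.9 236.7]
r [ 13  30  18  16 249] [221.  236.9]
```

View pics/top_endc.png

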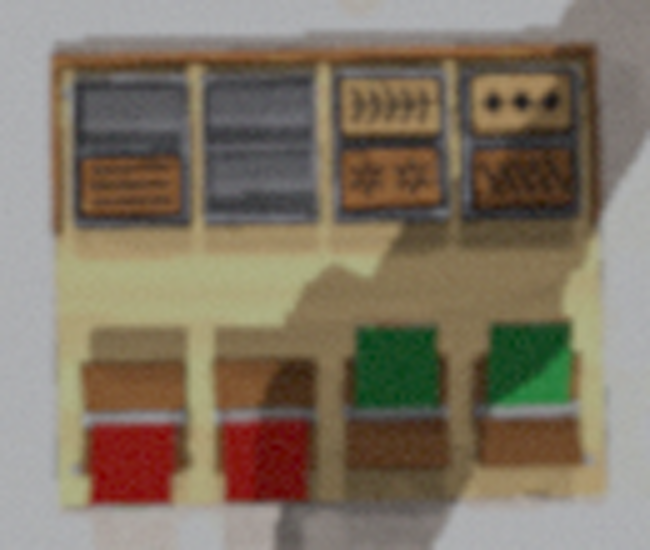

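View pics/scene_end.png

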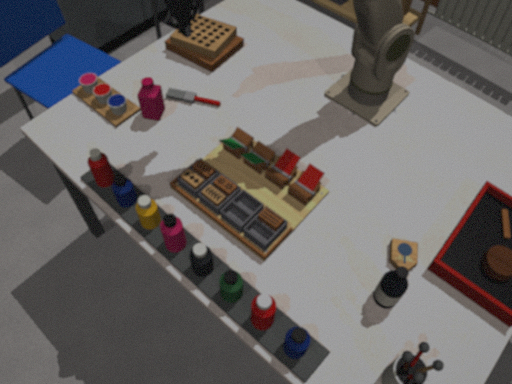

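```bash
python3 -c "
from workcell import manip
print(manip.hand_in())"
```

```text
the job is handed in; nothing more can be done
None
```

I turned over the two tags that were wrong and handed the job in at about 14.5 s; no verdict was reported. Seen from the robot, left to right, the bins are half-full, empty, full and full.

- **What I moved:** the fourth tag was red in front of a full bin, so I pushed it up from the robot's side to green. The second tag was green in front of the empty bin, so I pushed it over from the bins' side to red. I used the tip of the shut gripper for both and pinched nothing. The wrist force readings I took during the pushes stayed around 1 N.
- **Last checks:** the final pictures show the tags red, red, green, green. All four lie flat, with equal-sized patches at top-view columns 221, 248, 274 and 300. The blocks, bottles, brush and hand block look unmoved by eye. The gripper was clear and idle at z = 0.31 m.
- **What disagreed:** the shut fingertips in both camera views end about 40 mm short of the reported TCP. Lowering the reported TCP to 6 mm below the table met no contact, which confirmed it. I worked from the visible tip instead.
- **Approach angle:** joint limits ruled out a straight 45° tilt at the fourth tag, so I came at it diagonally from the right. The second tag was pushed with a tilt of about 38°.

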